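# Shut the forming tools away in the airtight box

### The job

Put the steel forming tools away in the airtight storage box: take out the polish tin that was left standing in it and stand it upright in the free place of the wooden tray, then lay every block lying on the bench flat on the floor of the box, together with the two bars already inside, side by side so that none lies on another and nothing rises above the moulded fill line. Put the lid on fully home and let go of it, then press the pump plunger on top of the lid right down to its stop and let it spring back. Leave the loupe where it stands.

Things in the scene. Friction and masses are not known exactly. Their poses are not given: they have to be found in the camera images.
- tool_box: Grey plastic box, fixed: outside 172 (x) x 262 (y) x 56 mm high, walls and floor 6, inside 160 x 250 x 50 deep. Origin under its centre, z up: inner floor 6 mm above it, rim 56. A black fill line runs round the inside 36 mm above the inner floor: one layer of tools stays below it, one tool on another does not.
- box_lid: Loose grey lid, plate 182 (x) x 272 (y) x 8 mm, 0.32 kg. Origin: centre of the plate's underside, which rests on the box rim. Below, a plug 152 x 242, 14 deep (lowest 6 mm 144 x 234) enters the box with 4 mm play a side, down to the fill line; fits either way round. Gripped by the square pump housing 40 x 40 (sides along x, y), 8 to 36 mm above the origin. Starts plug down on the bench.
- plunger (a joint): Spring plunger of the lid's pump, m: 0 is up (at rest), 0.014 fully down at its stop; 3 N starts it, 9 N holds it at the stop, it springs back when let go.
- plunger_top (a point): Centre of the top of the white plunger head (30 mm across), which rises from the lid's pump housing: 56 mm above the lid's origin when up, 42 mm when down.
- swage_bar: Polished steel block of the forming tools, 100 x 30 x 24 mm, one solid box shape; origin at the centre of its underside, x along its length, z up. Cross grooves on top. At the start it lies flat on the box floor, along the box's x, a little to its -y side.
- bezel_bar: Polished steel block of the forming tools, 110 x 28 x 22 mm, one solid box shape; origin at the centre of its underside, x along its length, z up. A row of round holes of growing size on top. At the start it lies crosswise on top of the swage bar, inside the box, above the fill line.
- flat_block: Polished steel block of the forming tools, 64 x 30 x 22 mm, one solid box shape; origin at the centre of its underside, x along its length, z up. Plain polished top. At the start loose on the bench, or absent.
- dome_block: Polished steel block of the forming tools, 64 x 30 x 26 mm, one solid box shape; origin at the centre of its underside, x along its length, z up. Round hollows on top. At the start loose on the bench, or absent.
- groove_block: Polished steel block of the forming tools, 64 x 30 x 24 mm, one solid box shape; origin at the centre of its underside, x along its length, z up. Cross grooves on top. At the start loose on the bench, or absent.
- wire_block: Polished steel block of the forming tools, 64 x 30 x 23 mm, one solid box shape; origin at the centre of its underside, x along its length, z up. Lengthwise grooves on top. At the start loose on the bench, or absent.
- polish_tin: Round aluminium tin with a black cap, 50 mm across, 100 mm tall, 0.22 kg; origin at the centre of its underside, z up. At the start it stands in the box.
- tin_tray: Low wooden tray, fixed, 200 (x) x 100 (y) x 22 mm, walls and floor 6 mm; origin at the centre of its underside. Two amber bottles, 78 mm tall over the bench, stand fixed at its +x end, from 45 mm to 86 mm along x.
- tray_place (a point): The free place in the tray: on its inner floor, 28 mm from the tray's centre towards its -x end. The free floor reaches 65 mm to the -x side, 70 mm to the bottles, and 44 mm to either side wall.
- loupe: Black eyepiece loupe, 30 mm across, 30 mm tall, standing on the bench; origin under its centre. Not to be disturbed.
Mind the look-alikes: they are no part of the job. Leave any orange look-alike of the polish_tin alone.

How it is judged:
On the way, in this order (a step that is already met when the one before it is completed fails the run):
1. all the forming tools lie in the box below the fill line and the lid is fully home on it and let go (x of swage_bar in the frame of tool_box between -0.08 and 0.08 m and y of swage_bar in the frame of tool_box between -0.125 and 0.125 m and z of each of swage_bar, bezel_bar, flat_block, dome_block, groove_block, wire_block in the frame of tool_box below 0.028 m and x of bezel_bar in the frame of tool_box between -0.08 and 0.08 m and y of bezel_bar in the frame of tool_box between -0.125 and 0.125 m and x of flat_block in the frame of tool_box between -0.08 and 0.08 m and y of flat_block in the frame of tool_box between -0.125 and 0.125 m and x of dome_block in the frame of tool_box between -0.08 and 0.08 m and y of dome_block in the frame of tool_box between -0.125 and 0.125 m and x of groove_block in the frame of tool_box between -0.08 and 0.08 m and y of groove_block in the frame of tool_box between -0.125 and 0.125 m and x of wire_block in the frame of tool_box between -0.08 and 0.08 m and y of wire_block in the frame of tool_box between -0.125 and 0.125 m and z of box_lid in the frame of tool_box below 0.0585 m and angle between box_lid's own z axis and vertical below 0.03 rad and horizontal distance between box_lid and tool_box below 0.009 m and contact force between the fingers and box_lid below 0.2 N), for 0.2 s.
2. with the lid home, the plunger is pressed down to its stop (z of box_lid in the frame of tool_box below 0.0585 m and angle between box_lid's own z axis and vertical below 0.03 rad and horizontal distance between box_lid and tool_box below 0.009 m and value of joint plunger above 0.0125 m), for 0.1 s.
At the end, for the whole second after the job is handed in: Every tool present lies in the box, its underside less than 28 mm above the box's; the lid is home (within 2.5 mm, level, centred within 9 mm), its plunger up; the tin stands upright on the tray floor within 60 mm of the free place's centre; all at rest (x of swage_bar in the frame of tool_box between -0.08 and 0.08 m and y of swage_bar in the frame of tool_box between -0.125 and 0.125 m and z of each of swage_bar, bezel_bar, flat_block, dome_block, groove_block, wire_block in the frame of tool_box below 0.028 m and x of bezel_bar in the frame of tool_box between -0.08 and 0.08 m and y of bezel_bar in the frame of tool_box between -0.125 and 0.125 m and x of flat_block in the frame of tool_box between -0.08 and 0.08 m and y of flat_block in the frame of tool_box between -0.125 and 0.125 m and x of dome_block in the frame of tool_box between -0.08 and 0.08 m and y of dome_block in the frame of tool_box between -0.125 and 0.125 m and x of groove_block in the frame of tool_box between -0.08 and 0.08 m and y of groove_block in the frame of tool_box between -0.125 and 0.125 m and x of wire_block in the frame of tool_box between -0.08 and 0.08 m and y of wire_block in the frame of tool_box between -0.125 and 0.125 m and z of box_lid in the frame of tool_box below 0.0585 m and angle between box_lid's own z axis and vertical below 0.03 rad and horizontal distance between box_lid and tool_box below 0.009 m and angle between polish_tin's own z axis and vertical below 0.08 rad and z of polish_tin in the frame of tin_tray between 0.002 and 0.01 m and horizontal distance between polish_tin and tray_place below 0.06 m and value of joint plunger below 0.002 m and linear speed of each of box_lid, polish_tin below 0.02 m/s); the robot touches nothing.
It fails at once if the loupe is disturbed (moved more than 40 mm) (distance of loupe from where it was at the start of the episode above 0.04 m).
Of flat_block, dome_block, groove_block, wire_block only 2 to 4 are there at a start; the rules pass over those that are not, and their reading is None.
At some moment in a run one of flat_block, dome_block, groove_block, wire_block may be knocked a few centimetres aside while the robot is not near it.
Once in a run the grip may slacken for a moment while it holds something.
It also fails if it takes over 210 s, if anything falls off the work surface, if the arm or the gripper's body presses on something with over 40 N, if the wrist force passes 120 N, or if a joint passes its speed limit or range.

### The arm

A 7-joint arm with a two-finger parallel gripper is mounted at the origin on the work surface. World frame = base frame: x ahead of the robot, y to its left, z up, the work surface at z = 0. Lengths are in m, angles in rad, forces in N, time in s.
With the tool pointing down it reaches from about 0.4 to 0.875 m from the base axis. Payload 6.5 kg.
Tool frame: the origin (TCP) lies at the very end of the fingers, on their centre line; the grasp point (between the pads) lies 19 mm behind it; z points along the fingers, y is the line along which they close (so a half turn about z gives the same grasp; the last joint's range is limited). The gripper opens to 88 mm and grips with 3 to 60 N. Pads are 18 mm wide; open, the fingers measure 123 mm over their backs; the gripper's body (75 mm by 187 mm) begins 45 mm behind the grasp point.
Start: joints at [-1.253, 0.536, -0.004, 1.538, 0.003, 1.067, -0.071], TCP at [0.243, 0.603, 0.239] pointing down, gripper open.
Joint ranges: [-2.7, 2.7], [-0.37, 2.16], [-1.27, 1.26], [0.24, 2.4], [-1.31, 4.45], [0.19, 1.91], [-2.76, 2.76]. Speed limits (rad/s): [2.39, 2.39, 3.14, 3.14, 3.14, 3.14, 3.14].

### API

Orientations are given as a unit quaternion [w, x, y, z].
In Python, from plant import arm gives the robot as it stands.
- The arm moves only by the shell command python3 -m handwheel 'ROWS' [OPENING] [FORCE]. ROWS is JSON, a list of rows, each a list of 2 entries, a list of its own where there are three numbers: the shift along the tool's x, y, z in cm, then the turn about the tool's z in rad. A call has 1 to 12 rows; each row shifts and turns the commanded pose from where the row before left it, along the tool's axes as they then stand; what a row does not reach is not made up. A row lasts 1/8 s, in which the tool goes at most 62.5 mm and 10.7 degrees, less where a joint would pass 70% of its speed; a pose out of reach is approached as far as the arm can. A call with a gripper value outside its range is refused whole. OPENING is the finger opening in cm, from 0 to 8.81, set as the call begins (- or left out, the last holds). The fingers move at their own pace and stop on an object; FORCE is the grip in N (left out, the last holds). Time passes only in rows, so rows that do not move let the fingers close. It gives the time, the measured TCP pose, the force, the opening and the grip force at its end, in the units of the state.
- arm.observe(): the state, without advancing time (a new reading comes with each control period).
- arm.camera(name): name is "side" or "top" or "wrist"; returns a dict with "img" (420x560x3 uint8, red, green, blue), "fx", "fy", "cx", "cy" (pixels), "dist_coeffs" ([k1, k2, p1, p2, k3] as OpenCV has them; the pictures are not rectified), "cam_to_world" (4x4, takes a point from camera to world coordinates); the wrist camera has in their place "hand_eye" (4x4, takes a point from camera to tool coordinates, whose origin is the TCP and whose axes are the flange's). Camera axes: x right, y down, z forward; pixel columns grow to the right and rows downward; lengths in m; the calibration is good to about 2 mm. A picture is of the moment at which its call begins: read the wrist's pose just before it. There is no depth.
- arm.job_done(): hands the job in; it is judged then, once.
Trained networks look in the newest picture that a camera, given by its name, has taken for a name from the list of things; names that differ only in an ending like _2 or _b are one class to them, and where a whole thing is asked for, a point or a joint stands for the part that bears it (a point fixed in the world has none). Each returns a list of dicts, best first, with "p" (0 to 1); they miss things now and then, are a little off and sometimes report something else, mostly with a low value. They report only what shows in the picture. A call takes as long as a camera call. They do not tell look-alikes from the thing itself.
- arm.recognise(name, camera): "position" ([column, row] as shares, 0 to 1, of the picture: columns of its width, rows of its height, amid what is visible of it).
- arm.pinpoint(name, camera): "position" ([column, row] as shares, 0 to 1, of the picture: columns of its width, rows of its height: a listed point, or the origin of a listed thing).
The state is a dict: "t": time; "q": joint angles; "joint_vel": joint speeds; "effort": joint torques, N m; "ee_pos": TCP position; "orientation": TCP orientation; "contact_force": force on the tool from outside, world axes, zero at the start; "torque": the same for the moment, N m; "grip_width": finger opening in m; "finger_force": force on a finger pad.
Only numpy, scipy, OpenCV 4.12 (cv2) and the standard library are available. Lean on these libraries where they do the work, as an engineer would, in place of code of your own. Each camera call takes 0.05 s, during which the arm holds its last target. There are 200 camera calls.

## Working session

There is one attempt and no reset: what is moved stays moved. The work goes in short steps, Python scripts to look and compute and a shell command to move; the robot and the scene stay as the last step left them, time stands still between calls to the robot, and variables do not carry over. Pictures are saved under pics/ and viewed, at most 16 in all, crops included, and the job is handed in when it is done.

```bash
ls; mkdir -p pics
cat > h.py <<'E'
import numpy as np, cv2
from plant import arm
from scipy.spatial.transform import Rotation as R
def cam(n,save=None):
    s=arm.observe(); c=arm.camera(n)
    if 'hand_eye' in c:
        T=np.eye(4); q=s['orientation']; T[:3,:3]=R.from_quat([q[1],q[2],q[3],q[0]]).as_matrix(); T[:3,3]=s['ee_pos']
        c['T']=T@np.array(c['hand_eye'])
    else: c['T']=np.array(c['cam_to_world'])
    c['K']=np.array([[c['fx'],0,c['cx']],[0,c['fy'],c['cy']],[0,0,1.]])
    if save: cv2.imwrite(save,c['img'][:,:,::-1])
    return c
def ray(c,px,z):
    u=cv2.undistortPoints(np.array([[px]],float),c['K'],np.array(c['dist_coeffs']))[0,0]
    d=c['T'][:3,:3]@np.array([u[0],u[1],1]); o=c['T'][:3,3]
    return o+d*(z-o[2])/d[2]
def proj(c,P):
    Ti=np.linalg.inv(c['T'])
    return cv2.projectPoints(np.array(P,float).reshape(-1,3),cv2.Rodrigues(Ti[:3,:3])[0],Ti[:3,3],c['K'],np.array(c['dist_coeffs']))[0][:,0]
def find(n,camn,c,z,f='pinpoint'):
    return [(round(d['p'],2),(np.array(d['position'])*[560,420]).round(0).tolist(),ray(c,np.array(d['position'])*[560,420],z).round(4).tolist()) for d in getattr(arm,f)(n,camn)]
E
python3 - <<'E'
from h import *
c=cam('top','pics/top1.png');print(c['T'].round(3).tolist(),c['fx'])
Z=dict(tool_box=0,box_lid=.014,swage_bar=.006,bezel_bar=.03,flat_block=0,dome_block=0,groove_block=0,wire_block=0,polish_tin=.006,tin_tray=0,tray_place=.006,loupe=0,plunger_top=.07)
for n,z in Z.items(): print(n,find(n,'top',c,z))
cam('side','pics/side1.png')
print(arm.observe())
E
```

```text
pics
[[-0.003, -0.988, 0.153, 0.36], [-1.0, 0.006, 0.02, 0.0], [-0.02, -0.153, -0.988, 1.123], [0.0, 0.0, 0.0, 1.0]] 435.1530211174468
tool_box [(0.62, [295.0, 207.0], [0.5277, -0.0059, 0.0])]
box_lid [(0.71, [118.0, 226.0], [0.4797, 0.4462, 0.014])]
swage_bar [(0.41, [303.0, 207.0], [0.527, -0.0282, 0.006])]
bezel_bar [(0.56, [306.0, 201.0], [0.5382, -0.0351, 0.03])]
flat_block [(0.61, [404.0, 238.0], [0.4478, -0.2841, 0.0]), (0.57, [110.0, 224.0], [0.4858, 0.4751, 0.0])]
dome_block [(0.74, [194.0, 237.0], [0.452, 0.2542, 0.0])]
groove_block [(0.52, [209.0, 161.0], [0.6545, 0.2204, 0.0])]
wire_block [(0.56, [397.0, 165.0], [0.6391, -0.2761, 0.0]), (0.21, [310.0, 204.0], [0.5364, -0.0449, 0.0])]
polish_tin [(0.94, [262.0, 197.0], [0.5545, 0.0789, 0.006]), (0.69, [228.0, 269.0], [0.3697, 0.1638, 0.006]), (0.64, [342.0, 275.0], [0.353, -0.1233, 0.006])]
tin_tray []
tray_place [(0.68, [465.0, 237.0], [0.4488, -0.4364, 0.006])]
loupe [(0.46, [194.0, 200.0], [0.5491, 0.2571, 0.0])]
plunger_top [(0.52, [109.0, 225.0], [0.4759, 0.4469, 0.07])]
{'t': 0.75, 'q': array([-1.25317179,  0.53635801, -0.00440244,  1.53788421,  0.0026156 ,
        1.06733123, -0.07120233]), 'joint_vel': array([ 0.0010263 ,  0.00056762, -0.00029454, -0.00147496, -0.00091813,
        0.0017047 ,  0.00177164]), 'effort': array([ 1.02575439e-03, -5.70813024e+01,  9.90720168e-01, -2.51887161e+01,
       -5.62327320e-02,  1.09689051e-02,  6.97829293e-06]), 'ee_pos': array([0.2434057 , 0.60270057, 0.23874927]), 'orientation': array([2.20420301e-05, 1.90714910e-01, 9.81645467e-01, 9.84253515e-06]), 'contact_force': array([-0.68420119, -0.95724245, -0.2076956 ]), 'torque': array([-0.01454298, -0.00077109,  0.01030369]), 'finger_force': 0.0, 'grip_width': 0.08816160850585296}
```

```bash
python3 -c "
import cv2
i=cv2.imread('pics/top1.png');cv2.imwrite('pics/top1b.png',cv2.resize(i[100:340,40:560],(800,369),interpolation=cv2.INTER_CUBIC))"
```

```text
(no output)
```

View pics/top1.png

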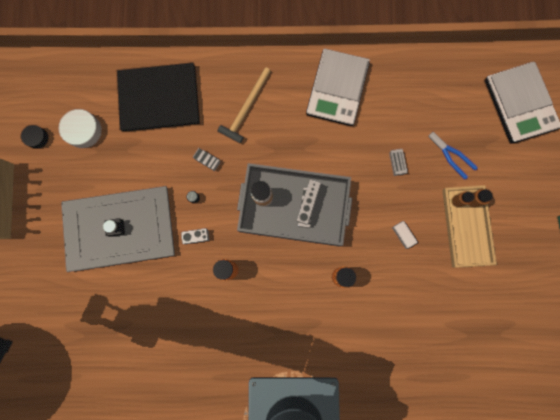

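View pics/top1b.png

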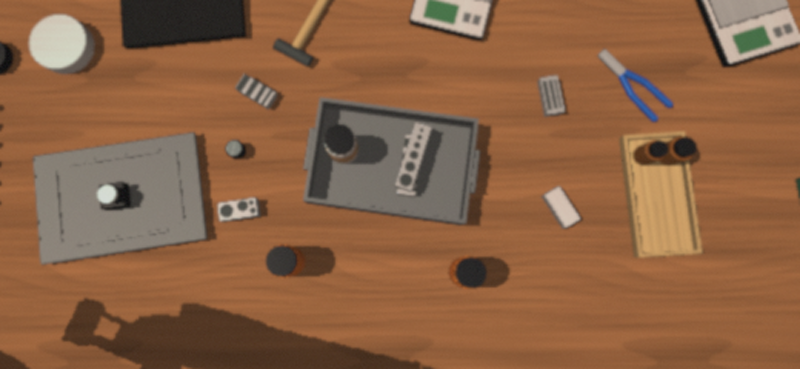

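The polish tin candidates are the aluminium one standing in the box at (262,190) and two outside it at (223,269) and (346,277), which look orange. The one in the box fits the description, and I'll confirm it with a crop. The blocks are at (405,236) flat, (194,237) dome, (208,160) groove and (399,162) wire. The loupe is at (194,198), the tray at (470,227) and the lid at (118,228).

```bash
cat >> h.py <<'E'
def phi():
    q=arm.observe()['orientation']; M=R.from_quat([q[1],q[2],q[3],q[0]]).as_matrix(); return np.degrees(np.arctan2(M[1,0],M[0,0]))
def rel(x,y,z,ph=None,src=None):
    """turn first, then shift (cm) in turned tool frame; angles deg; src=(x,y,z,phi) if not from here"""
    p,f=(arm.observe()['ee_pos'],phi()) if src is None else (np.array(src[:3]),src[3])
    ph=f if ph is None else ph
    t=-np.radians((ph-f+90)%180-90); f2=f-np.degrees(t); a=np.radians(f2); d=(np.array([x,y,z])-p)*100
    print('turn %.3f  shift x %.2f y %.2f z %.2f'%(t,d[0]*np.cos(a)+d[1]*np.sin(a),d[0]*np.sin(a)-d[1]*np.cos(a),-d[2]),'phi',round(f2,1))
E
python3 -c "
from h import *
rel(.5,0,.42,90)"
python3 -m handwheel '[[[0,0,-3],0.17],[[0,0,-3],0.17],[[0,0,-3],0.17],[[0,0,-3],0.17],[[0,0,-3],0.17],[[0,0,-3],0.17],[[0,0,0],0.165]]'
python3 -m handwheel '[[[-5.5,2.3,0],0],[[-5.5,2.3,0],0],[[-5.5,2.3,0],0],[[-5.5,2.3,0],0],[[-5.5,2.3,0],0],[[-5.5,2.3,0],0],[[-5.5,2.3,0],0],[[-5.5,2.3,0],0],[[-5.5,2.3,0],0],[[-5.5,2.3,0],0],[[-5.3,2.7,0],0]]'
python3 - <<'E'
from h import *
c=cam('wrist','pics/w1.png'); print(c['fx'],np.array(c['hand_eye']).round(3).tolist(),phi())
Z=dict(tool_box=0,swage_bar=.006,bezel_bar=.03,polish_tin=.006)
for n,z in Z.items(): print(n,find(n,'wrist',c,z))
E
```

```text
turn 1.187  shift x -60.27 y 25.66 z -18.13 phi 90.0
t: 1.62
ee_pos: [0.2438, 0.6037, 0.4217]
orientation: [-0.001, 0.708, 0.706, 0.002]
contact_force: [-0.1, 0.1, -0.7]
grip_width: 0.0877
finger_force: 0.0
t: 3.0
ee_pos: [0.502, -0.0015, 0.4192]
orientation: [-0.0, 0.706, 0.708, 0.001]
contact_force: [-0.3, 0.5, -0.2]
grip_width: 0.0882
finger_force: 0.0
309.53347343548415 [[0.001, -0.965, -0.263, 0.067], [1.0, 0.001, -0.001, -0.001], [0.001, -0.263, 0.965, -0.146], [0.0, 0.0, 0.0, 1.0]] 89.63367666570625
tool_box [(0.87, [289.0, 168.0], [0.5267, -0.0086, 0.0])]
swage_bar [(0.63, [286.0, 186.0], [0.5211, -0.0412, 0.006])]
bezel_bar [(0.78, [294.0, 190.0], [0.5339, -0.0441, 0.03])]
polish_tin [(0.87, [196.0, 66.0], [0.3681, 0.1646, 0.006]), (0.78, [303.0, 119.0], [0.5497, 0.0773, 0.006]), (0.75, [197.0, 231.0], [0.3518, -0.1283, 0.006])]
```

View pics/w1.png

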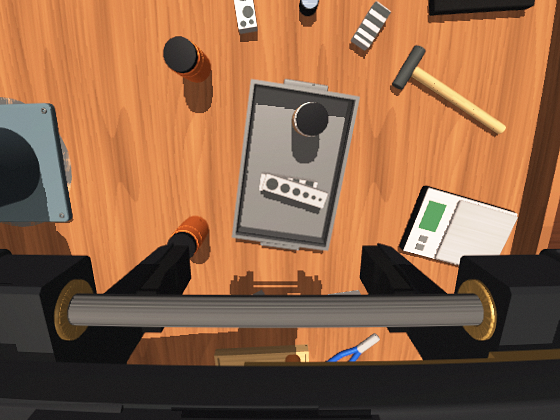

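Run:
```python
from h import *
i=cv2.imread('pics/w1.png');cv2.imwrite('pics/w1b.png',cv2.resize(i[70:265,225:370],None,fx=3,fy=3,interpolation=cv2.INTER_CUBIC))
```

```text
(no output)
```

View pics/w1b.png

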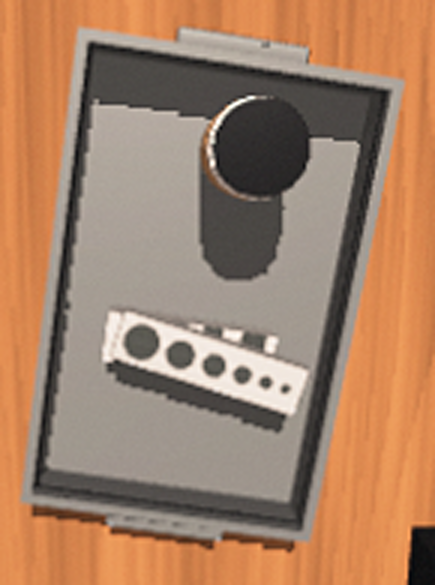

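The crop shows an aluminium tin with a black cap inside the box, at (310,119) in the wrist picture, so that's the right one. The bezel bar lies on the swage bar. The outer rim corners are near (252,80), (359,97), (328,250) and (233,237).

```bash
cat >> h.py <<'E'
def fitrect(P,L,W):
    """P: world xy of 4 corners in order starting so P0->P1 is along length L; returns centre, angle deg, sizes"""
    P=np.array(P)[:,:2]; u=(P[1]-P[0]+P[2]-P[3])/2; v=(P[3]-P[0]+P[2]-P[1])/2
    return P.mean(0).round(4), np.degrees(np.arctan2(u[1],u[0])).round(1), (np.linalg.norm(u).round(4),np.linalg.norm(v).round(4))
E
cat > k.py <<'E'
from h import *
# wrist cam of w1
c=cam('wrist')
cr=lambda a:[225+a[0]/3,70+a[1]/3]
print('box',fitrect([ray(c,cr(p),.056) for p in [(80,30),(402,80),(308,540),(25,500)]],0,0))
print('bezel',fitrect([ray(c,cr(p),.052) for p in [(124,312),(310,368),(293,416),(112,363)]],0,0))
print('tin',ray(c,cr((262,147)),.106))
E
python3 k.py
python3 - <<'E'
from h import *
c=cam('top')
for n,(u,v),z in [('flat',(405,236),.022),('dome',(194,237),.026),('groove',(208,160),.024),('wire',(399,162),.023)]:
    w=c['img'][v-22:v+22,u-22:u+22]; hsv=cv2.cvtColor(w,cv2.COLOR_RGB2HSV); m=((hsv[:,:,1]<75)&(hsv[:,:,2]>60)).astype(np.uint8)
    m=cv2.morphologyEx(m,cv2.MORPH_CLOSE,np.ones((5,5)))
    b=max(cv2.findContours(m,0,1)[0],key=cv2.contourArea); q=cv2.boxPoints(cv2.minAreaRect(b))+[u-22,v-22]
    P=np.array([ray(c,p,z)[:2] for p in q]); 
    if np.linalg.norm(P[1]-P[0])<np.linalg.norm(P[2]-P[1]): P=np.roll(P,1,axis=0)
    print(n,fitrect(P,0,0))
print('tray',fitrect([ray(c,p,.022) for p in [(456,266),(446,188),(489,186),(495,265)]],0,0))
i=cv2.imread('pics/top1.png');cv2.imwrite('pics/tr.png',cv2.resize(i[175:280,435:510],None,fx=5,fy=5,interpolation=cv2.INTER_CUBIC))
E
```

```text
box (array([ 0.5288, -0.0034]), np.float64(-8.2), (np.float64(0.1683), np.float64(0.2591)))
bezel (array([ 0.5341, -0.0399]), np.float64(-16.6), (np.float64(0.1085), np.float64(0.0295)))
tin [0.55299074 0.07752894 0.106     ]
flat (array([ 0.4537, -0.281 ]), np.float64(31.4), (np.float64(0.0654), np.float64(0.0345)))
dome (array([0.4522, 0.2475]), np.float64(-82.1), (np.float64(0.0677), np.float64(0.0324)))
groove (array([0.6526, 0.2229]), np.float64(58.5), (np.float64(0.0679), np.float64(0.0319)))
wire (array([ 0.6415, -0.2727]), np.float64(8.7), (np.float64(0.067), np.float64(0.0342)))
tray (array([ 0.4756, -0.4467]), np.float64(1.7), (np.float64(0.1971), np.float64(0.1005)))
```

View pics/tr.png

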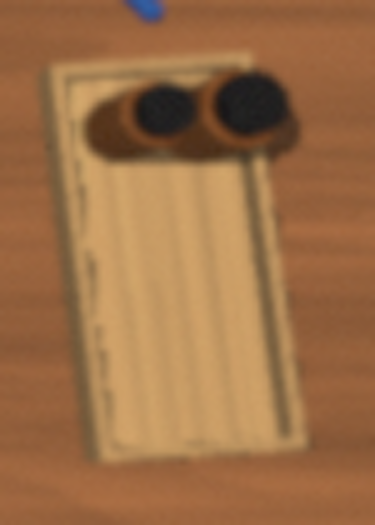

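```bash
python3 -c "
from h import *
c=cam('top')
P=[435+0,0]
q=[(454.4,267),(445,188.4),(485.4,186),(496.4,264)]
r=fitrect([ray(c,p,.022) for p in q],0,0);print(r); a=np.radians(r[1]); print('place',r[0]-.028*np.array([np.cos(a),np.sin(a)]))
rel(.553,.0775,.06)"
python3 -m handwheel '[[[4,2.5,-0],0],[[4,2.5,0],0],[[0,0,6],0],[[0,0,6],0],[[0,0,6],0],[[0,0,6],0],[[0,0,6],0],[[0,0,5.9],0],[[0,0,0],0]]' 8.8 40
python3 -m handwheel '[[[0,0,0],0],[[0,0,0],0],[[0,0,0],0],[[0,0,0],0],[[0,0,0],0],[[0,0,0],0]]' 4 40
python3 -m handwheel '[[[0,0,-4],0],[[0,0,-5],0],[[0,0,-5],0],[[0,0,-5],0]]'
```

```text
(array([ 0.4753, -0.4438]), np.float64(3.3), (np.float64(0.1969), np.float64(0.1012)))
place [ 0.44734643 -0.44541179]
turn -0.000  shift x 7.54 y 5.21 z 35.87 phi 90.3
t: 4.53
ee_pos: [0.5478, 0.0812, 0.0564]
orientation: [-0.003, 0.706, 0.708, -0.003]
contact_force: [-0.2, -0.9, 0.2]
grip_width: 0.0879
finger_force: 0.0
t: 5.28
ee_pos: [0.5533, 0.0806, 0.061]
orientation: [0.001, 0.706, 0.708, 0.001]
contact_force: [1.4, -0.3, 7.9]
grip_width: 0.0492
finger_force: 39.8
t: 5.78
ee_pos: [0.5502, 0.0802, 0.2507]
orientation: [-0.001, 0.706, 0.708, -0.001]
contact_force: [0.1, 0.4, -2.8]
grip_width: 0.0489
finger_force: 39.9
```

```bash
python3 -c "
from h import *
rel(.4475,-.4435,.063)"
python3 -m handwheel '[[[-5.8,-1,0],0],[[-5.8,-1,0],0],[[-5.8,-1,0],0],[[-5.8,-1,0],0],[[-5.8,-1,0],0],[[-5.8,-1,0],0],[[-5.8,-1,0],0],[[-5.8,-1,0],0],[[-5.9,-1.3,0],0],[[0,0,0],0],[[0,0,0],0]]'
python3 -c "
from h import *
rel(.4475,-.4435,.063)
c=cam('wrist','pics/w2.png')"
```

```text
turn -0.000  shift x -52.35 y -10.37 z 18.77 phi 90.1
t: 7.15
ee_pos: [0.4591, -0.4419, 0.2488]
orientation: [-0.001, 0.707, 0.708, 0.0]
contact_force: [0.5, 0.1, -2.0]
grip_width: 0.0491
finger_force: 39.9
turn -0.000  shift x -0.16 y -1.16 z 18.58 phi 90.1
```

View pics/w2.png

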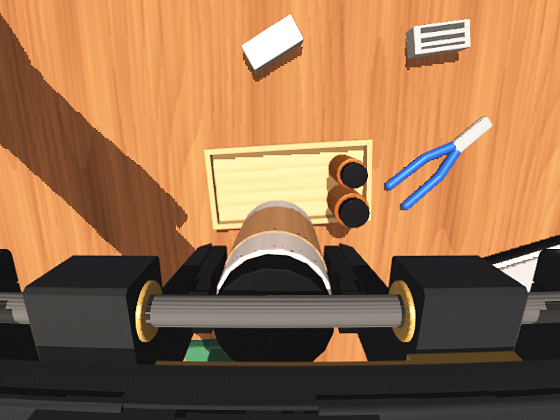

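The wrist picture shows the silver tin held upright above the tray. The visible tray corners are at (206,150), (371,141), (215,231).

```bash
python3 -c "
from h import *
c=cam('wrist')
P=[ray(c,p,.022)[:2] for p in [(206,150),(371,141),(215,231)]];print(np.array(P).round(3))
x=(P[1]-P[0]);L=np.linalg.norm(x);x/=L;y=np.array([-x[1],x[0]]);print(L,np.degrees(np.arctan2(x[1],x[0])), 'place',P[0]+x*.072-y*.05)"
python3 -m handwheel '[[[0,-1.2,4],0],[[0,0,5],0],[[0,0,4],0],[[0,0,3],0],[[0,0,1.5],0],[[0,0,0],0]]'
```

```text
[[ 0.376 -0.402]
 [ 0.572 -0.39 ]
 [ 0.382 -0.504]]
0.196236776500371 3.377988995812921 place [ 0.45082901 -0.44750303]
t: 8.0
ee_pos: [0.4478, -0.4418, 0.0743]
orientation: [-0.001, 0.706, 0.708, 0.0]
contact_force: [0.2, -0.4, -2.7]
grip_width: 0.0494
finger_force: 39.9
```

```bash
python3 -m handwheel '[[[0,0,1.1],0],[[0,0,0],0],[[0,0,0],0]]'
python3 -m handwheel '[[[0,0,0],0],[[0,0,0],0],[[0,0,0],0],[[0,0,0],0]]' 6.5
python3 -m handwheel '[[[0,0,-4],0],[[0,0,-5],-0.05],[[0,0,-5],-0.17],[[0,0,-5],-0.17],[[0,0,0],-0.17],[[0,0,0],-0.17],[[0,0,0],-0.17],[[0,0,0],-0.17],[[0,0,0],-0.17],[[0,0,0],-0.04],[[0,0,0],0]]'
python3 -c "
from h import *
c=cam('wrist');print(find('polish_tin','wrist',c,.012))
rel(.534,-.040,.12,163.4)"
```

```text
t: 8.38
ee_pos: [0.4477, -0.4431, 0.0642]
orientation: [0.0, 0.706, 0.708, 0.0]
contact_force: [-0.3, 0.3, -2.6]
grip_width: 0.0492
finger_force: 39.9
t: 8.88
ee_pos: [0.4476, -0.443, 0.0639]
orientation: [0.0, 0.706, 0.708, 0.0]
contact_force: [0.2, -0.1, 0.5]
grip_width: 0.0651
finger_force: 0.0
t: 10.25
ee_pos: [0.4474, -0.4429, 0.2537]
orientation: [0.0, 0.145, 0.989, 0.0]
contact_force: [0.2, 0.6, -0.9]
grip_width: 0.065
finger_force: 0.0
[(0.97, [506.0, 29.0], [0.3507, -0.1333, 0.012]), (0.65, [272.0, 180.0], [0.4439, -0.4462, 0.012])]
turn -0.001  shift x 3.22 y 41.08 z 13.37 phi 163.4
```

```bash
python3 -m handwheel '[[[0.4,5.1,0],0],[[0.4,5.1,0],0],[[0.4,5.1,0],0],[[0.4,5.1,0],0],[[0.4,5.1,0],0],[[0.4,5.1,0],0],[[0.4,5.2,0],0],[[0.4,5.2,0],0],[[0,0,0],0],[[0,0,0],0]]' 6
python3 -c "
from h import *
c=cam('wrist','pics/w3.png')
for n,z in dict(tool_box=0,swage_bar=.006,bezel_bar=.03).items(): print(n,find(n,'wrist',c,z))
rel(.534,-.040,.034,163.4)"
```

```text
t: 11.6
ee_pos: [0.5334, -0.0415, 0.2537]
orientation: [-0.0, 0.144, 0.99, -0.0]
contact_force: [0.4, -0.9, 0.0]
grip_width: 0.06
finger_force: 0.0
tool_box [(0.59, [303.0, 171.0], [0.5317, -0.0036, 0.0])]
swage_bar [(0.94, [276.0, 174.0], [0.5249, -0.0384, 0.006])]
bezel_bar [(0.65, [276.0, 184.0], [0.5335, -0.0418, 0.03])]
turn -0.002  shift x 0.01 y 0.24 z 21.98 phi 163.4
```

View pics/w3.png

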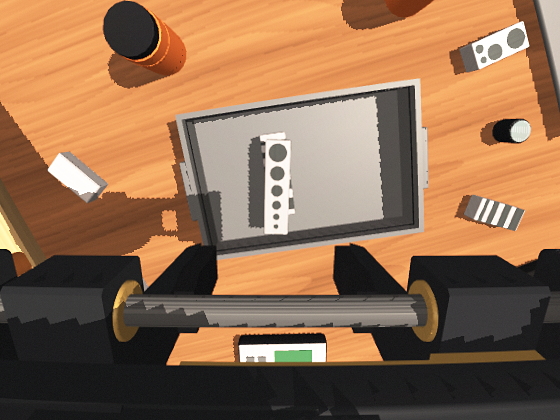

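The wrist picture shows the bezel bar's top with corners near (265,140), (290,139), (289,233), (264,235), and the swage bar under it, turned slightly. The rim corners are (178,119), (417,79), (424,228), (218,258).

```bash
python3 -c "
from h import *
c=cam('wrist')
print(fitrect([ray(c,p,.056) for p in [(178,118),(417,79),(424,229),(215,258)]],0,0))
print(fitrect([ray(c,p,.052) for p in [(264,141),(264,235),(289.5,234),(291,139.5)]],0,0))"
```

```text
(array([ 0.5293, -0.0032]), np.float64(82.0), (np.float64(0.254), np.float64(0.1668)))
(array([ 0.5354, -0.0414]), np.float64(-17.0), (np.float64(0.1097), np.float64(0.0301)))
```

```bash
python3 -m handwheel '[[[0,0.2,5],0],[[0,0,5],0],[[0,0,5],0],[[0,0,4],0],[[0,0,2.8],0],[[0,0,0],0],[[0,0,0],0]]' 6 40
python3 -m handwheel '[[[0,0,0],0],[[0,0,0],0],[[0,0,0],0],[[0,0,0],0],[[0,0,0],0]]' 1.5 40
python3 -m handwheel '[[[0,0,-3],0],[[0,0,-5],-0.07],[[0,0,0],-0.08],[[0,0,0],0],[[0,0,0],0]]'
python3 -c "
from h import *
rel(.5408,.0802,.0115,171.9)"
```

```text
t: 12.72
ee_pos: [0.5349, -0.0394, 0.0367]
orientation: [0.001, 0.144, 0.99, -0.0]
contact_force: [-0.6, 0.4, 1.0]
grip_width: 0.0602
finger_force: 0.0
t: 13.35
ee_pos: [0.5344, -0.0393, 0.0362]
orientation: [0.0, 0.144, 0.99, -0.0]
contact_force: [-2.0, -2.3, 6.9]
grip_width: 0.0281
finger_force: 39.9
t: 13.98
ee_pos: [0.533, -0.0386, 0.1147]
orientation: [-0.001, 0.07, 0.998, -0.0]
contact_force: [-0.8, -0.1, -5.3]
grip_width: 0.0276
finger_force: 39.9
turn 0.001  shift x 0.91 y 11.88 z 10.32 phi 171.9
```

```bash
python3 -m handwheel '[[[0.3,4,0],0],[[0.3,4,0],0],[[0.3,3.9,0],0],[[0,0,0],0],[[0,0,0],0]]'
python3 -c "
from h import *
rel(.5408,.0802,.013,171.9)"
python3 -m handwheel '[[[0,0,4],0],[[0,0,3],0],[[0,0,2],0],[[0,0,0.8],0],[[0,0,0],0],[[0,0,0],0]]'
python3 -c "
from h import *
rel(.5408,.0802,.013,171.9)"
```

```text
t: 14.6
ee_pos: [0.541, 0.0797, 0.1149]
orientation: [-0.001, 0.07, 0.998, -0.001]
contact_force: [-0.2, -0.8, -6.2]
grip_width: 0.0279
finger_force: 39.9
turn 0.002  shift x 0.03 y 0.05 z 10.19 phi 171.9
t: 15.35
ee_pos: [0.5426, 0.0803, 0.0187]
orientation: [0.001, 0.069, 0.998, 0.0]
contact_force: [-0.1, 0.2, -6.2]
grip_width: 0.0278
finger_force: 4.0
turn 0.002  shift x 0.18 y -0.04 z 0.57 phi 171.9
```

```bash
python3 -m handwheel '[[[0,0,0.5],0],[[0,0,0],0],[[0,0,0],0],[[0,0,0],0]]'
```

```text
t: 15.85
ee_pos: [0.5419, 0.0804, 0.0129]
orientation: [0.0, 0.069, 0.998, 0.0]
contact_force: [-0.1, -0.6, -4.5]
grip_width: 0.0276
finger_force: 40.0
```

```bash
python3 -m handwheel '[[[0,0,0],0],[[0,0,0],0],[[0,0,0],0]]' 3.7
python3 -m handwheel '[[[0,0,-3],0],[[0,0,-5],0],[[0,0,-5],0],[[0,0,-5],0],[[0,0,-5],0],[[0,-4,0],0],[[0,-4,0],0],[[0,0,0],0],[[0,0,0],0]]'
python3 -c "
from h import *
c=cam('wrist','pics/w4.png')
for n,z in dict(tool_box=0,swage_bar=.006,bezel_bar=.006).items(): print(n,find(n,'wrist',c,z))
i=cv2.imread('pics/w4.png');cv2.imwrite('pics/w4b.png',cv2.resize(i[50:290,140:460],None,fx=2.5,fy=2.5,interpolation=cv2.INTER_CUBIC))"
```

```text
t: 16.23
ee_pos: [0.542, 0.0803, 0.013]
orientation: [0.0, 0.069, 0.998, 0.0]
contact_force: [0.0, 0.2, -0.4]
grip_width: 0.037
finger_force: 0.0
t: 17.35
ee_pos: [0.5307, 0.0017, 0.2428]
orientation: [0.0, 0.069, 0.998, 0.0]
contact_force: [0.2, 1.2, -0.4]
grip_width: 0.0366
finger_force: 0.0
tool_box [(0.7, [271.0, 183.0], [0.5312, -0.0042, 0.0])]
swage_bar [(0.7, [243.0, 182.0], [0.524, -0.0387, 0.006]), (0.39, [45.0, 153.0], [0.4525, -0.2797, 0.006])]
bezel_bar [(0.84, [338.0, 181.0], [0.5399, 0.0795, 0.006])]
```

View pics/w4b.png

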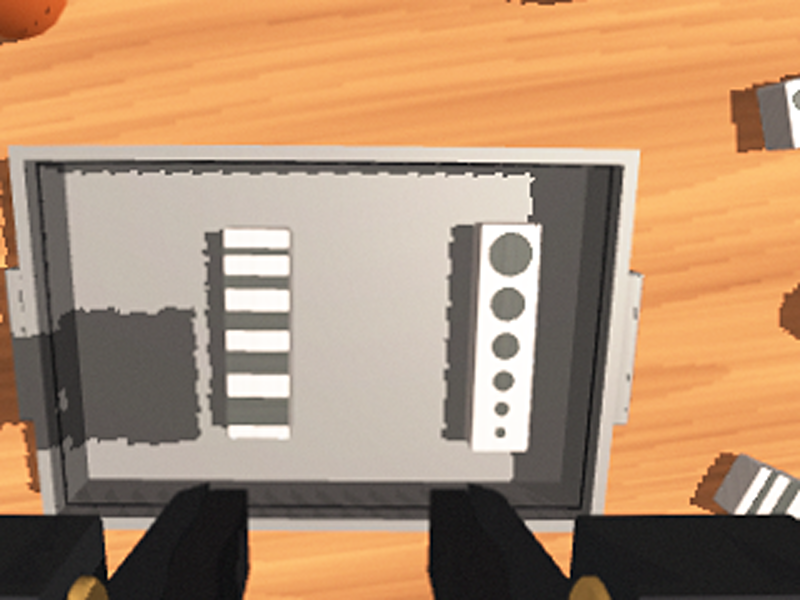

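The bezel bar lies flat in the +y slot at crop (505,340) and the swage bar at crop (258,335). Next I'll shift the swage bar to the -y slot.

```bash
python3 -c "
from h import *
c=cam('wrist')
f=lambda L,z:fitrect([ray(c,[140+p[0]/2.5,50+p[1]/2.5],z) for p in L],0,0)
print('bez',f([(480,223),(541,224),(526,452),(470,449)],.028))
print('swage',f([(222,229),(290,229),(290,438),(228,438)],.030))
print('box',f([(10,146),(638,151),(600,527),(58,515)],.056))
rel(.524,-.0387,.012)"
```

```text
bez (array([0.5421, 0.0799]), np.float64(80.2), (np.float64(0.0279), np.float64(0.1094)))
swage (array([ 0.524 , -0.0354]), np.float64(82.2), (np.float64(0.0306), np.float64(0.0997)))
box (array([ 0.5275, -0.0026]), np.float64(81.3), (np.float64(0.2571), np.float64(0.1668)))
turn -0.000  shift x 0.11 y -4.13 z 23.06 phi 172.1
```

```bash
python3 -m handwheel '[[[0.1,-4,0],0],[[0,0,6],0],[[0,0,6],0],[[0,0,6],0],[[0,0,4],0],[[0,0,1],0],[[0,0,0],0],[[0,0,0],0]]' 6 40
python3 -m handwheel '[[[0,0,0],0],[[0,0,0],0],[[0,0,0],0],[[0,0,0],0],[[0,0,0],0]]' 1.5 40
python3 -m handwheel '[[[0,0,-2],0],[[0,-2.5,0],0],[[0,-2.5,0],0],[[0,0,0],0],[[0,0,1.2],0],[[0,0,0.6],0],[[0,0,0],0],[[0,0,0],0]]'
python3 -c "
from h import *
rel(.5172,-.0862,.013,171.9)"
```

```text
t: 18.6
ee_pos: [0.5256, -0.0384, 0.0144]
orientation: [0.001, 0.069, 0.998, 0.0]
contact_force: [0.7, 0.2, 0.3]
grip_width: 0.0597
finger_force: 0.0
t: 19.23
ee_pos: [0.5246, -0.0373, 0.0132]
orientation: [0.0, 0.069, 0.998, 0.001]
contact_force: [-1.7, 3.8, 6.3]
grip_width: 0.0293
finger_force: 40.0
t: 20.23
ee_pos: [0.5172, -0.0876, 0.0145]
orientation: [-0.0, 0.069, 0.998, 0.0]
contact_force: [0.2, 0.7, -5.7]
grip_width: 0.0297
finger_force: 40.0
turn 0.003  shift x 0.02 y 0.13 z 0.15 phi 171.9
```

```bash
python3 -m handwheel '[[[0,0,0.1],0],[[0,0,0],0],[[0,0,0],0]]' 3.7
python3 -m handwheel '[[[0,0,-4],0],[[0,0,-5],0],[[0,0,-5],0.17],[[0,0,-5],0.17],[[0,0,-3],0.17],[[0,0,0],0.17],[[0,0,0],0.17],[[0,0,0],0.17],[[0,0,0],0.17],[[0,0,0],0.17],[[0,0,0],0.17],[[0,0,0],0.17]]' 
python3 -m handwheel '[[[0,0,0],0.18],[[0,0,0],0.18],[[0,0,0],0.18],[[0,0,0],0.18],[[0,0,0],0.03],[[0,0,0],0]]' 6
python3 -c "
from h import *
rel(.4537,-.281,.24,31.4)"
```

```text
t: 20.6
ee_pos: [0.5176, -0.088, 0.0141]
orientation: [0.0, 0.069, 0.998, -0.0]
contact_force: [0.2, -0.9, -0.3]
grip_width: 0.0371
finger_force: 0.0
t: 22.1
ee_pos: [0.5171, -0.0879, 0.2339]
orientation: [-0.0, 0.797, 0.604, 0.0]
contact_force: [-0.3, 0.5, -0.3]
grip_width: 0.0371
finger_force: 0.0
t: 22.85
ee_pos: [0.5172, -0.0879, 0.2338]
orientation: [-0.0, 0.962, 0.274, 0.0]
contact_force: [-0.1, 0.2, -0.5]
grip_width: 0.06
finger_force: 0.0
turn 0.008  shift x -15.48 y 13.17 z -0.62 phi 31.4
```

```bash
cat >> h.py <<'E'
H=dict(flat_block=.022,dome_block=.026,groove_block=.024,wire_block=.023)
def block(n,guess,r=45,vmin=190):
    c=cam('wrist'); z=H[n]; print(n,'pin',find(n,'wrist',c,0)[:3])
    u,v=proj(c,[guess[0],guess[1],z])[0].astype(int); x0,y0=max(u-r,0),max(v-r,0)
    w=c['img'][y0:v+r,x0:u+r]; hsv=cv2.cvtColor(w,cv2.COLOR_RGB2HSV)
    m=((hsv[:,:,1]<45)&(hsv[:,:,2]>vmin)).astype(np.uint8); m=cv2.morphologyEx(m,cv2.MORPH_CLOSE,np.ones((9,9)))
    b=max(cv2.findContours(m,0,1)[0],key=cv2.contourArea)[:,0]+[x0,y0]
    P=np.array([ray(c,p,z)[:2]*1000 for p in b]).astype(np.float32); (cx,cy),_,_=q=cv2.minAreaRect(P)
    B=cv2.boxPoints(q)/1000
    if np.linalg.norm(B[1]-B[0])<np.linalg.norm(B[2]-B[1]): B=np.roll(B,1,axis=0)
    print('rect',fitrect(B,0,0)); return c
E
python3 -m handwheel '[[[-3,2.6,0],0],[[-3.1,2.6,0],0],[[-3.1,2.6,0],0],[[-3.1,2.6,0],0],[[-3.1,2.7,0],0],[[0,0,0],0],[[0,0,0],0]]'
python3 -c "
from h import *
c=block('flat_block',(.4537,-.281)); rel(.4537,-.281,.008,31.4)"
```

```text
t: 23.72
ee_pos: [0.4552, -0.2796, 0.2336]
orientation: [-0.0, 0.962, 0.274, 0.0]
contact_force: [1.1, 0.7, 0.2]
grip_width: 0.06
finger_force: 0.0
flat_block pin [(0.64, [275.0, 182.0], [0.4537, -0.2806, 0.0])]
rect (array([ 0.4539, -0.2842], dtype=float32), np.float32(-149.8), (np.float32(0.0638), np.float32(0.0295)))
turn 0.008  shift x -0.27 y 0.08 z 22.55 phi 31.4
```

```bash
cat >> h.py <<'E'
def bx(x,y):
    a=np.radians(-8.1); return .5285+(x*np.cos(a)-y*np.sin(a))/1000, -.003+(x*np.sin(a)+y*np.cos(a))/1000
E
python3 -m handwheel '[[[-0.3,0.2,5],0.028],[[0,0,6],0],[[0,0,6],0],[[0,0,4.5],0],[[0,0,1],0],[[0,0,0],0],[[0,0,0],0]]' 6 40
python3 -m handwheel '[[[0,0,0],0],[[0,0,0],0],[[0,0,0],0],[[0,0,0],0],[[0,0,0],0]]' 1.5 40
python3 -m handwheel '[[[0,0,-3],0],[[0,0,-4],0.13],[[0,0,-5],0.18],[[0,0,0],0.18],[[0,0,0],0.18],[[0,0,0],0],[[0,0,0],0]]'
python3 -c "
from h import *
rel(*bx(-38,-28),.013,-8.1)"
```

```text
t: 24.7
ee_pos: [0.4549, -0.2841, 0.0105]
orientation: [0.001, 0.966, 0.26, 0.001]
contact_force: [0.1, 0.3, -0.4]
grip_width: 0.0601
finger_force: 0.0
t: 25.32
ee_pos: [0.4537, -0.2839, 0.009]
orientation: [0.0, 0.966, 0.259, 0.0]
contact_force: [0.3, 0.4, 5.0]
grip_width: 0.0295
finger_force: 40.0
t: 26.2
ee_pos: [0.453, -0.2833, 0.1283]
orientation: [-0.0, 0.997, -0.071, -0.001]
contact_force: [0.7, -0.4, -4.5]
grip_width: 0.0296
finger_force: 40.0
turn -0.000  shift x -0.28 y -26.01 z 11.53 phi -8.1
```

```bash
python3 -m handwheel '[[[0,-5.2,0],0],[[0,-5.2,0],0],[[0,-5.2,0],0],[[0,-5.2,0],0],[[-0.3,-5.2,0],0],[[0,0,0],0],[[0,0,0],0]]'
python3 -c "
from h import *
rel(*bx(-38,-28),.0155,-8.1)"
python3 -m handwheel '[[[0,0,5],0],[[0,0,4],0],[[0,0,1.8],0],[[0,0,0.4],0],[[0,0,0],0],[[0,0,0],0]]'
python3 -c "
from h import *
rel(*bx(-38,-28),.0155,-8.1)"
```

```text
t: 27.08
ee_pos: [0.4879, -0.0264, 0.1288]
orientation: [0.0, 0.997, -0.072, 0.0]
contact_force: [0.2, 0.1, -3.4]
grip_width: 0.0291
finger_force: 40.0
turn -0.002  shift x -0.11 y -0.08 z 11.33 phi -8.1
t: 27.82
ee_pos: [0.4887, -0.0263, 0.0176]
orientation: [-0.0, 0.997, -0.073, 0.001]
contact_force: [-0.3, 0.2, -3.0]
grip_width: 0.0296
finger_force: 40.0
turn -0.004  shift x -0.19 y -0.07 z 0.21 phi -8.1
```

```bash
python3 -m handwheel '[[[0,0,0.15],0],[[0,0,0],0]]'
python3 -m handwheel '[[[0,0,0],0],[[0,0,0],0],[[0,0,0],0]]' 3.7
python3 -m handwheel '[[[0,0,-4],0],[[0,0,-6],0],[[0,0,-6],-0.14],[[0,0,-6],-0.153],[[2,5.3,0],0],[[2.3,5.3,0],0],[[2.3,5.3,0],0],[[2.4,5.3,0],0],[[2.4,5.5,0],0],[[0,0,0],0],[[0,0,0],0]]'
python3 -m handwheel '[[[0,0,0],0]]' 6
python3 -c "
from h import *
c=block('wire_block',(.6415,-.2727)); s=arm.observe(); print(s['ee_pos'],phi())"
```

```text
t: 28.08
ee_pos: [0.4882, -0.0257, 0.0154]
orientation: [-0.0, 0.997, -0.072, 0.0]
contact_force: [-0.5, -0.4, -2.4]
grip_width: 0.0296
finger_force: 40.0
t: 28.45
ee_pos: [0.4883, -0.0259, 0.0154]
orientation: [-0.0, 0.997, -0.073, 0.0]
contact_force: [-0.3, 0.3, 0.5]
grip_width: 0.0373
finger_force: 0.0
t: 29.82
ee_pos: [0.6398, -0.2729, 0.2348]
orientation: [-0.0, 0.997, 0.074, -0.0]
contact_force: [0.0, 0.4, -0.3]
grip_width: 0.0371
finger_force: 0.0
t: 29.95
ee_pos: [0.6402, -0.2714, 0.2352]
orientation: [-0.001, 0.997, 0.075, 0.0]
contact_force: [-0.1, -0.5, -0.7]
grip_width: 0.0449
finger_force: 0.0
wire_block pin [(0.6, [282.0, 180.0], [0.642, -0.2796, 0.0])]
rect (array([ 0.643, -0.276], dtype=float32), np.float32(-171.3), (np.float32(0.0629), np.float32(0.0287)))
[ 0.64036303 -0.27144516  0.2354269 ] 8.573626009545825
```

```bash
python3 -m handwheel '[[[0.2,0.6,5],0],[[0,0,6],0],[[0,0,6],0],[[0,0,4.7],0],[[0,0,1],0],[[0,0,0],0],[[0,0,0],0]]' 6 40
python3 -m handwheel '[[[0,0,0],0],[[0,0,0],0],[[0,0,0],0],[[0,0,0],0],[[0,0,0],0]]' 1.5 40
python3 -m handwheel '[[[0,0,-3],0],[[0,0,-4],0.14],[[0,0,-5],0.153],[[0,0,0],0],[[0,0,0],0]]'
python3 -c "
from h import *
rel(*bx(38,-28),.0155,-8.1)"
```

```text
t: 30.92
ee_pos: [0.6446, -0.2795, 0.011]
orientation: [0.001, 0.997, 0.074, 0.002]
contact_force: [-0.5, 0.0, 1.3]
grip_width: 0.06
finger_force: 0.0
t: 31.55
ee_pos: [0.6433, -0.2777, 0.0085]
orientation: [-0.001, 0.997, 0.074, 0.0]
contact_force: [-1.6, 4.7, 5.3]
grip_width: 0.0294
finger_force: 40.0
t: 32.17
ee_pos: [0.6422, -0.2783, 0.1267]
orientation: [-0.0, 0.997, -0.072, -0.001]
contact_force: [-0.2, 0.0, -3.9]
grip_width: 0.0297
finger_force: 40.0
turn -0.003  shift x -11.34 y -22.85 z 11.12 phi -8.1
```

```bash
python3 -m handwheel '[[[-2.8,-5.7,0],0],[[-2.8,-5.7,0],0],[[-2.8,-5.7,0],0],[[-2.9,-5.7,0],0],[[0,0,0],0],[[0,0,0],0],[[0,0,0],0]]'
python3 -c "
from h import *
rel(*bx(38,-28),.0155,-8.1)"
python3 -m handwheel '[[[0,0,5],0],[[0,0,4],0],[[0,0,1.6],0],[[0,0,0.4],0],[[0,0,0],0],[[0,0,0],0]]'
python3 -c "
from h import *
rel(*bx(38,-28),.0155,-8.1)"
```

```text
t: 33.05
ee_pos: [0.5654, -0.0431, 0.1279]
orientation: [0.001, 0.997, -0.074, -0.0]
contact_force: [0.1, -0.3, -3.3]
grip_width: 0.0294
finger_force: 40.0
turn -0.006  shift x -0.42 y -0.65 z 11.24 phi -8.1
t: 33.8
ee_pos: [0.5666, -0.0414, 0.0195]
orientation: [0.0, 0.997, -0.073, 0.001]
contact_force: [0.0, 0.9, -3.0]
grip_width: 0.0294
finger_force: 40.0
turn -0.004  shift x -0.51 y -0.46 z 0.40 phi -8.1
```

```bash
python3 -m handwheel '[[[-0.3,-0.45,0],0],[[0,0,0.3],0],[[0,0,0],0],[[0,0,0],0]]'
python3 -m handwheel '[[[0,0,0],0],[[0,0,0],0],[[0,0,0],0]]' 3.7
python3 -c "
from h import *
rel(*bx(38,-28),.0155,-8.1)"
python3 -m handwheel '[[[0,0,-4],0],[[0,0,-6],0],[[0,0,-6],0],[[0,0,-6],0],[[0,0,0],-0.16],[[0,0,0],-0.17],[[0,0,0],-0.17],[[0,0,0],-0.17],[[0,0,0],-0.17],[[0,0,0],-0.17],[[0,0,0],-0.17],[[0,0,0],0]]' 3.7
python3 -c "
from h import *
rel(.6526,.2229,.24,58.5)"
```

```text
t: 34.3
ee_pos: [0.5633, -0.0363, 0.0152]
orientation: [0.0, 0.997, -0.073, 0.0]
contact_force: [0.6, 0.2, -2.7]
grip_width: 0.0296
finger_force: 40.0
t: 34.67
ee_pos: [0.5635, -0.0364, 0.0154]
orientation: [0.0, 0.997, -0.073, 0.0]
contact_force: [-0.5, 0.0, 0.6]
grip_width: 0.0368
finger_force: 0.0
turn -0.004  shift x -0.14 y -0.01 z -0.01 phi -8.1
t: 36.17
ee_pos: [0.5632, -0.0364, 0.2354]
orientation: [-0.0, 0.87, 0.494, 0.0]
contact_force: [-0.0, 0.1, 0.2]
grip_width: 0.0369
finger_force: 0.0
turn 0.012  shift x 26.78 y -5.93 z -0.46 phi 58.5
```

```bash
python3 -m handwheel '[[[5.3,-1.2,0],0.012],[[5.3,-1.2,0],0],[[5.3,-1.2,0],0],[[5.3,-1.2,0],0],[[5.5,-1.2,0],0],[[0,0,0],0],[[0,0,0],0]]' 6
python3 -c "
from h import *
c=block('groove_block',(.6526,.2229)); s=arm.observe(); print(s['ee_pos'],phi())"
```

```text
t: 37.05
ee_pos: [0.6504, 0.2221, 0.2349]
orientation: [0.001, 0.873, 0.488, -0.001]
contact_force: [-0.1, -1.0, -0.2]
grip_width: 0.06
finger_force: 0.0
groove_block pin [(0.68, [274.0, 178.0], [0.6509, 0.2259, 0.0])]
rect (array([0.651 , 0.2191], dtype=float32), np.float32(-121.5), (np.float32(0.0488), np.float32(0.0293)))
[0.65049605 0.22106777 0.23540503] 58.37966213959104
```

```bash
python3 -m handwheel '[[[0.4,0,5],0],[[0,0,6],0],[[0,0,6],0],[[0,0,4.7],0],[[0,0,1],0],[[0,0,0],0],[[0,0,0],0]]' 6 40
python3 -m handwheel '[[[0,0,0],0],[[0,0,0],0],[[0,0,0],0],[[0,0,0],0],[[0,0,0],0]]' 1.5 40
python3 -m handwheel '[[[0,0,-3],0],[[0,0,-4],0.16],[[0,0,-5],0.17],[[0,0,0],0.17],[[0,0,0],0.17],[[0,0,0],0.17],[[0,0,0],0.17],[[0,0,0],0.15],[[0,0,0],0],[[0,0,0],0]]'
python3 -c "
from h import *
rel(*bx(38,27),.0155,-8.1)"
```

```text
t: 38.02
ee_pos: [0.6545, 0.2266, 0.0109]
orientation: [0.0, 0.872, 0.489, 0.002]
contact_force: [-0.3, 0.3, -0.2]
grip_width: 0.0599
finger_force: 0.0
t: 38.65
ee_pos: [0.6536, 0.2262, 0.0088]
orientation: [0.001, 0.872, 0.489, 0.001]
contact_force: [2.1, -1.9, 2.6]
grip_width: 0.0298
finger_force: 40.0
t: 39.9
ee_pos: [0.6519, 0.2267, 0.1275]
orientation: [0.0, 0.998, -0.067, -0.001]
contact_force: [0.1, 0.1, -3.9]
grip_width: 0.0298
finger_force: 40.0
turn 0.007  shift x -5.18 y 21.78 z 11.20 phi -8.1
```

```bash
python3 -m handwheel '[[[-1.3,4.4,0],0.007],[[-1.3,4.4,0],0],[[-1.3,4.4,0],0],[[-1.3,4.4,0],0],[[0,4.2,0],0],[[0,0,0],0],[[0,0,0],0],[[0,0,0],0]]'
python3 -c "
from h import *
rel(*bx(38,27),.0155,-8.1)"
```

```text
t: 40.9
ee_pos: [0.5704, 0.0197, 0.1281]
orientation: [-0.0, 0.998, -0.071, -0.0]
contact_force: [-0.2, 0.6, -4.5]
grip_width: 0.0296
finger_force: 40.0
turn 0.000  shift x -0.03 y 0.14 z 11.26 phi -8.1
```

Lower, release, then on to the dome block.

```bash
python3 -m handwheel '[[[0,0.1,5],0],[[0,0,4],0],[[0,0,1.6],0],[[0,0,0.6],0],[[0,0,0],0],[[0,0,0],0]]'
python3 -c "
from h import *
rel(*bx(38,27),.0155,-8.1)"
python3 -m handwheel '[[[0,0,0],0],[[0,0,0],0],[[0,0,0],0]]' 3.7
python3 -m handwheel '[[[0,0,-4],0],[[0,0,-6],0],[[0,0,-6],0],[[0,0,-6],-0.17],[[0,0,0],-0.17],[[0,0,0],-0.17],[[0,0,0],-0.17],[[0,0,0],-0.17],[[0,0,0],-0.17],[[0,0,0],-0.17],[[0,0,0],-0.17],[[0,0,0],-0.17]]'
python3 -m handwheel '[[[0,0,0],-0.17],[[0,0,0],-0.15],[[0,0,0],0]]' 6
python3 -c "
from h import *
rel(.4522,.25,.235,97.9)"
```

```text
t: 41.65
ee_pos: [0.5709, 0.0172, 0.0174]
orientation: [-0.0, 0.997, -0.072, 0.001]
contact_force: [-0.6, 1.1, -3.9]
grip_width: 0.0298
finger_force: 40.0
turn -0.003  shift x -0.12 y -0.10 z 0.19 phi -8.1
t: 42.02
ee_pos: [0.5703, 0.0172, 0.0166]
orientation: [-0.0, 0.997, -0.072, 0.0]
contact_force: [-0.5, 0.4, 0.5]
grip_width: 0.037
finger_force: 0.0
t: 43.52
ee_pos: [0.5698, 0.0169, 0.2363]
orientation: [0.0, 0.768, 0.641, 0.0]
contact_force: [0.6, 0.5, 0.6]
grip_width: 0.0371
finger_force: 0.0
t: 43.9
ee_pos: [0.5699, 0.0168, 0.2364]
orientation: [-0.0, 0.659, 0.753, 0.0]
contact_force: [-0.3, 0.1, 0.4]
grip_width: 0.0601
finger_force: 0.0
turn -0.005  shift x 24.71 y -8.45 z 0.14 phi 97.9
```

```bash
python3 -m handwheel '[[[4.9,-1.7,0],0],[[4.9,-1.7,0],0],[[4.9,-1.7,0],0],[[4.9,-1.7,0],0],[[5.1,-1.7,0],0],[[0,0,0],0],[[0,0,0],0]]' 6
python3 -c "
from h import *
c=block('dome_block',(.4522,.25)); s=arm.observe(); print(s['ee_pos'],phi())"
```

```text
t: 44.78
ee_pos: [0.4528, 0.2497, 0.2363]
orientation: [0.0, 0.659, 0.752, -0.0]
contact_force: [-0.5, 0.2, 0.3]
grip_width: 0.06
finger_force: 0.0
dome_block pin [(0.97, [274.0, 183.0], [0.4502, 0.2466, 0.0])]
rect (array([0.4514, 0.2493], dtype=float32), np.float32(-81.8), (np.float32(0.063), np.float32(0.0283)))
[0.45325094 0.24888566 0.23630479] 97.52062577452493
```

```bash
python3 -m handwheel '[[[-0.1,-0.2,5],0],[[0,0,6],0],[[0,0,6],0],[[0,0,4.7],0],[[0,0,1],0],[[0,0,0],0],[[0,0,0],0]]' 6 40
python3 -m handwheel '[[[0,0,0],0],[[0,0,0],0],[[0,0,0],0],[[0,0,0],0],[[0,0,0],0]]' 1.5 40
python3 -m handwheel '[[[0,0,-3],0],[[0,0,-4],0.16],[[0,0,-5],0.17],[[0,0,0],0.17],[[0,0,0],0.17],[[0,0,0],0.17],[[0,0,0],0.17],[[0,0,0],0.17],[[0,0,0],0.17],[[0,0,0],0.17],[[0,0,0],0.17],[[0,0,0],0.16]]'
python3 -m handwheel '[[[0,0,0],0],[[0,0,0],0]]'
python3 -c "
from h import *
rel(*bx(-38,27),.0155,-8.1)"
```

```text
t: 45.75
ee_pos: [0.4522, 0.2497, 0.0111]
orientation: [0.001, 0.658, 0.753, 0.002]
contact_force: [0.1, 0.1, 0.2]
grip_width: 0.0601
finger_force: 0.0
t: 46.38
ee_pos: [0.4517, 0.2496, 0.0097]
orientation: [0.0, 0.658, 0.753, 0.001]
contact_force: [2.2, 0.9, 6.0]
grip_width: 0.0295
finger_force: 40.0
t: 47.88
ee_pos: [0.4491, 0.2489, 0.1283]
orientation: [0.001, 0.997, -0.075, -0.001]
contact_force: [-1.0, 0.1, -5.1]
grip_width: 0.0296
finger_force: 40.0
t: 48.12
ee_pos: [0.45, 0.2491, 0.1288]
orientation: [0.0, 0.998, -0.07, -0.001]
contact_force: [0.1, -0.1, -3.7]
grip_width: 0.0297
finger_force: 40.0
turn 0.000  shift x 7.53 y 21.15 z 11.33 phi -8.1
```

```bash
python3 -m handwheel '[[[1.9,4.2,0],0],[[1.9,4.2,0],0],[[1.9,4.2,0],0],[[1.8,4.2,0],0],[[0,4.3,0],0],[[0,0,0],0],[[0,0,0],0],[[0,0,0],0]]'
python3 -c "
from h import *
rel(*bx(-38,27),.0165,-8.1)"
python3 -m handwheel '[[[0,0,5],0],[[0,0,4],0],[[0,0,1.6],0],[[0,0,0.4],0],[[0,0,0],0],[[0,0,0],0]]'
python3 -c "
from h import *
rel(*bx(-38,27),.0165,-8.1)"
```

```text
t: 49.12
ee_pos: [0.4946, 0.031, 0.1291]
orientation: [-0.0, 0.998, -0.071, -0.0]
contact_force: [-0.5, 0.5, -3.4]
grip_width: 0.0294
finger_force: 40.0
turn 0.000  shift x 0.03 y 0.19 z 11.26 phi -8.1
t: 49.88
ee_pos: [0.4955, 0.0298, 0.0203]
orientation: [-0.0, 0.997, -0.072, 0.001]
contact_force: [0.3, -0.0, -3.2]
grip_width: 0.0295
finger_force: 40.0
turn -0.002  shift x -0.07 y 0.08 z 0.38 phi -8.1
```

Release, rise, and check the box; then turn for the lid.

```bash
python3 -m handwheel '[[[0,0.05,0.35],0],[[0,0,0],0],[[0,0,0],0]]'
python3 -m handwheel '[[[0,0,0],0],[[0,0,0],0],[[0,0,0],0]]' 3.7
python3 -m handwheel '[[[0,0,-4],0],[[0,0,-6],0],[[0,0,-6],0],[[0,0,-6],-0.15],[[0,0,0],-0.17],[[0,0,0],-0.17],[[0,0,0],-0.17],[[0,0,0],-0.17],[[0,0,0],-0.17],[[0,0,0],-0.17],[[0,0,0],-0.17],[[0,0,0],-0.17]]'
python3 -m handwheel '[[[0,0,-4],-0.17],[[0,0,-3],-0.05],[[0,0,0],0]]' 8.8
python3 -c "
from h import *
c=cam('wrist','pics/w5.png');print(arm.observe()['ee_pos'],phi())
for n in ['swage_bar','bezel_bar']+list(H): print(n,find(n,'wrist',c,.006)[:2])
c=cam('top')
print('lid',find('box_lid','top',c,.014),find('plunger_top','top',c,.07))
i=cv2.imread('pics/w5.png');cv2.imwrite('pics/w5b.png',cv2.resize(i[20:300,100:500],None,fx=2,fy=2,interpolation=cv2.INTER_CUBIC))"
```

```text
t: 50.25
ee_pos: [0.4945, 0.0291, 0.0158]
orientation: [-0.0, 0.997, -0.072, 0.0]
contact_force: [-0.1, -0.0, -4.0]
grip_width: 0.0294
finger_force: 40.0
t: 50.62
ee_pos: [0.4947, 0.0291, 0.0159]
orientation: [-0.0, 0.997, -0.072, 0.0]
contact_force: [-1.1, 0.2, 1.2]
grip_width: 0.037
finger_force: 0.0
t: 52.12
ee_pos: [0.4943, 0.0289, 0.2358]
orientation: [-0.0, 0.774, 0.633, 0.0]
contact_force: [-0.3, -0.4, -0.2]
grip_width: 0.0372
finger_force: 0.0
t: 52.5
ee_pos: [0.4956, 0.0289, 0.3076]
orientation: [0.001, 0.702, 0.712, 0.002]
contact_force: [-0.4, -0.1, -0.5]
grip_width: 0.065
finger_force: 0.0
[0.4946954  0.02907533 0.3061526 ] 90.81723058355611
swage_bar [(0.84, [283.0, 252.0], [0.5104, -0.093, 0.006])]
bezel_bar [(0.96, [310.0, 140.0], [0.5439, 0.0781, 0.006])]
flat_block [(0.96, [269.0, 207.0], [0.4869, -0.0207, 0.006])]
dome_block [(0.76, [275.0, 172.0], [0.4948, 0.031, 0.006])]
groove_block [(0.83, [321.0, 184.0], [0.5639, 0.0151, 0.006]), (0.51, [299.0, 199.0], [0.531, -0.0079, 0.006])]
wire_block [(0.78, [311.0, 234.0], [0.5513, -0.0633, 0.006])]
lid [(0.61, [118.0, 231.0], [0.4679, 0.4462, 0.014])] [(0.45, [112.0, 225.0], [0.4767, 0.4405, 0.07])]
```

View pics/w5b.png

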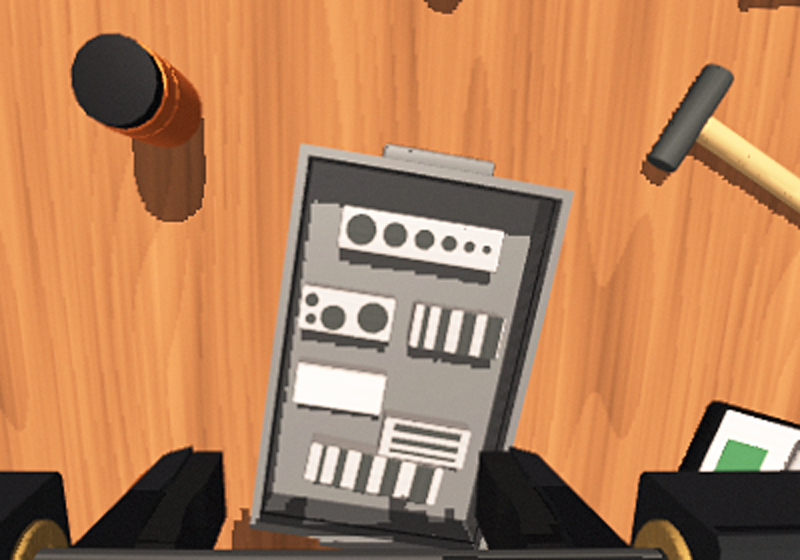

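All six tools are in the box. The wire block, at crop (425,443), now sits closer to the swage bar than where I put it, so it may have been knocked. I'll look from nearer.

```bash
python3 -m handwheel '[[[-5.5,2,4],0],[[-5.5,2,4],0],[[0,0,2],0],[[0,0,0],0],[[0,0,0],0]]'
python3 -c "
from h import *
c=cam('wrist','pics/w6.png');print(arm.observe()['ee_pos'],phi())
i=cv2.imread('pics/w6.png');cv2.imwrite('pics/w6b.png',cv2.resize(i[60:260,170:430],None,fx=3,fy=3,interpolation=cv2.INTER_CUBIC))"
```

```text
t: 53.62
ee_pos: [0.5316, -0.0666, 0.2159]
orientation: [0.0, 0.701, 0.713, 0.0]
contact_force: [0.2, 0.2, 0.8]
grip_width: 0.088
finger_force: 0.0
[ 0.53183981 -0.06654599  0.21614592] 90.94446366173045
```

View pics/w6b.png

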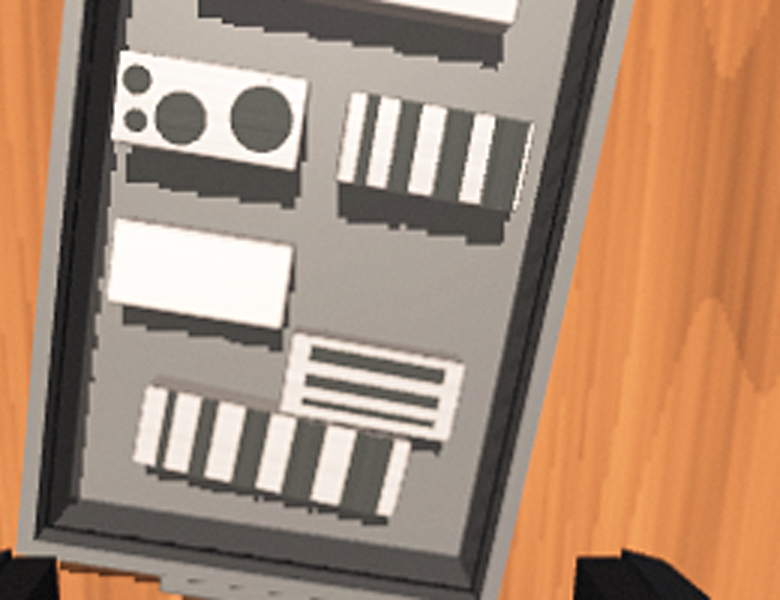

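```bash
python3 -c "
from h import *
c=cam('wrist')
f=lambda L,z:fitrect([ray(c,[170+p[0]/3,60+p[1]/3],z) for p in L],0,0)
print('wire',f([(294,333),(464,363),(445,440),(282,408)],.029))
print('wire55',f([(294,333),(464,363),(445,440),(282,408)],.05))
print('flat',f([(118,217),(294,243),(281,329),(106,300)],.028))
print('swage',f([(148,385),(410,438),(393,517),(135,462)],.030))
a=np.radians(-8.1)
for p in [(.5513,-.0633)]: pass"
```

```text
wire (array([ 0.5515, -0.0662]), np.float64(-9.7), (np.float64(0.0621), np.float64(0.0287)))
wire55 (array([ 0.5501, -0.062 ]), np.float64(-9.7), (np.float64(0.0582), np.float64(0.0269)))
flat (array([ 0.4892, -0.0263]), np.float64(-8.0), (np.float64(0.0629), np.float64(0.0302)))
swage (array([ 0.5154, -0.091 ]), np.float64(-11.2), (np.float64(0.0985), np.float64(0.0306)))
```

The wire block's top measures 62 x 29 mm at floor-lying height, so it is flat beside the swage bar with nothing stacked. Now the lid.

```bash
python3 -m handwheel '[[[0,0,-4],-0.123],[[4,-1.2,-4],0],[[5.2,-1.4,0],0],[[5.2,-1.4,0],0],[[5.2,-1.4,0],0],[[5.2,-1.4,0],0],[[5.2,-1.4,0],0],[[5.2,-1.4,0],0],[[5.2,-1.4,0],0],[[5.2,-1.4,0],0],[[5.2,-1.2,0],0],[[0,0,0],0]]'
python3 -m handwheel '[[[0,0,0],0],[[0,0,0],0]]'
python3 -c "
from h import *
c=cam('wrist','pics/w7.png');print(arm.observe()['ee_pos'],phi())
print(find('box_lid','wrist',c,.014),find('plunger_top','wrist',c,.07))"
```

```text
t: 55.22
ee_pos: [0.3235, 0.4216, 0.2957]
orientation: [-0.001, 0.653, 0.757, 0.001]
contact_force: [0.1, -0.8, 0.1]
grip_width: 0.0881
finger_force: 0.0
t: 55.48
ee_pos: [0.3275, 0.4159, 0.2956]
orientation: [0.0, 0.657, 0.753, 0.0]
contact_force: [-0.6, 0.3, -0.0]
grip_width: 0.0881
finger_force: 0.0
[0.32740028 0.41598099 0.29559996] 97.78300960334472
[] [(0.66, [403.0, 174.0], [0.4782, 0.4482, 0.07])]
```

View pics/w7.png

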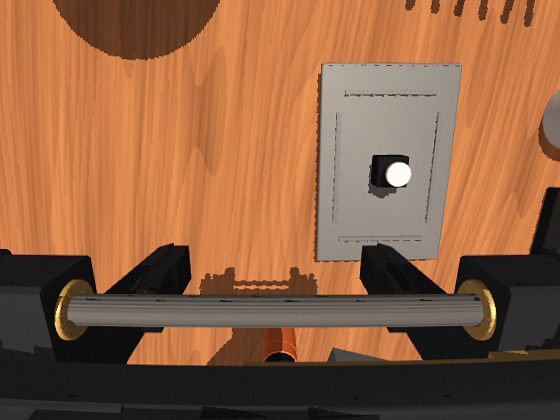

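The lid is centred near (390,165) with its plunger at (403,174). I need to move about 15 cm towards +x and measure again from above it.

```bash
python3 -m handwheel '[[[0.3,5,0],0],[[0.4,5.2,0],0],[[0.4,5.2,0],0],[[0,0,0],0],[[0,0,0],0],[[0,0,0],0]]'
python3 -c "
from h import *
c=cam('wrist','pics/w8.png');print(arm.observe()['ee_pos'],phi())
print(find('box_lid','wrist',c,.014),find('plunger_top','wrist',c,.07))
hsv=cv2.cvtColor(c['img'],cv2.COLOR_RGB2HSV); m=(hsv[:,:,1]<40).astype(np.uint8); m[235:]=0; m=cv2.morphologyEx(m,cv2.MORPH_CLOSE,np.ones((9,9)));m=cv2.morphologyEx(m,cv2.MORPH_OPEN,np.ones((15,15)))
b=max(cv2.findContours(m,0,1)[0],key=cv2.contourArea)[:,0]; print(cv2.minAreaRect(b.astype(np.float32)), b.min(0),b.max(0))
P=np.array([ray(c,p,.022)[:2]*1000 for p in b]).astype(np.float32); print(cv2.minAreaRect(P))"
```

```text
t: 56.38
ee_pos: [0.4764, 0.4495, 0.2955]
orientation: [-0.0, 0.656, 0.755, -0.0]
contact_force: [0.4, 0.3, -0.9]
grip_width: 0.0881
finger_force: 0.0
[0.47644421 0.44957001 0.29555535] 97.98117317364701
[(0.95, [275.0, 177.0], [0.4754, 0.4469, 0.014])] [(0.69, [273.0, 185.0], [0.4728, 0.4465, 0.07])]
((273.5, 153.49996948242188), (138.99996948242188, 160.99996948242188), -0.0) [204  73] [343 234]
((469.6011657714844, 473.31451416015625), (179.729736328125, 215.79127502441406), 8.280604362487793)
```

View pics/w8.png

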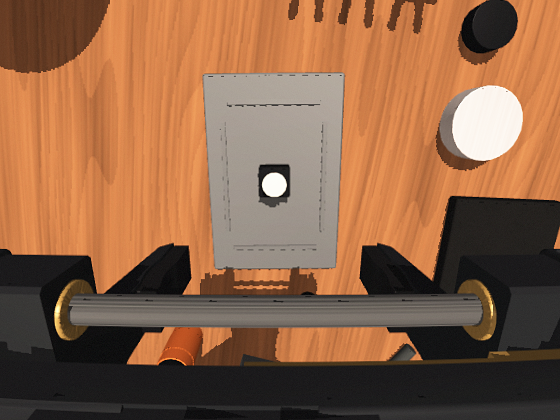

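```bash
python3 -c "
from h import *
c=cam('wrist')
r=fitrect([ray(c,p,.022) for p in [(204,73),(344,74),(337,269),(213,268)]],0,0);print(r)
rel(.475,.4465,.025)
rel(*r[0],.025)"
```

```text
(array([0.4751, 0.4467]), np.float64(7.6), (np.float64(0.1809), np.float64(0.2695)))
turn -0.000  shift x -0.27 y -0.23 z 27.06 phi 98.0
turn -0.000  shift x -0.25 y -0.22 z 27.06 phi 98.0
```

```bash
python3 -m handwheel '[[[-0.25,-0.2,6],0],[[0,0,6],0],[[0,0,6],0],[[0,0,6],0],[[0,0,2.5],0],[[0,0,0.5],0],[[0,0,0],0],[[0,0,0],0]]' 8.8 60
python3 -m handwheel '[[[0,0,0],0],[[0,0,0],0],[[0,0,0],0],[[0,0,0],0],[[0,0,0],0]]' 2.5 60
python3 -m handwheel '[[[0,0,-2],0],[[0,0,-3],0],[[0,0,-4],0],[[0,0,-4],0],[[0,0,-4],0.14],[[0,0,0],0.14],[[0,0,0],0],[[0,0,0],0],[[0,0,0],0]]'
python3 -c "
from h import *
rel(.5285,-.003,.2,81.9)"
```

```text
t: 57.58
ee_pos: [0.4769, 0.4474, 0.027]
orientation: [0.0, 0.657, 0.754, 0.001]
contact_force: [-0.7, 0.3, 1.2]
grip_width: 0.088
finger_force: 0.0
t: 58.2
ee_pos: [0.4758, 0.4464, 0.0251]
orientation: [-0.0, 0.657, 0.754, -0.0]
contact_force: [-2.7, 0.4, 0.9]
grip_width: 0.0402
finger_force: 0.9
t: 59.32
ee_pos: [0.4757, 0.4461, 0.1947]
orientation: [0.0, 0.755, 0.656, -0.001]
contact_force: [0.3, -0.2, -3.0]
grip_width: 0.0394
finger_force: 60.0
turn 0.001  shift x -43.72 y 11.56 z -0.53 phi 81.9
```

```bash
python3 -m handwheel '[[[-4.8,1.28,0],0],[[-4.8,1.28,0],0],[[-4.8,1.28,0],0],[[-4.8,1.28,0],0],[[-4.8,1.28,0],0],[[-4.8,1.28,0],0],[[-4.8,1.28,0],0],[[-4.8,1.28,0],0],[[-5.3,1.32,0],0],[[0,0,0],0],[[0,0,0],0],[[0,0,0],0]]'
python3 -c "
from h import *
rel(.5285,-.003,.085,81.9)
c=cam('top','pics/t9.png'); print(find('plunger_top','top',c,.194+.045),find('tool_box','top',c,0))"
```

```text
t: 60.82
ee_pos: [0.5285, -0.001, 0.195]
orientation: [-0.0, 0.755, 0.656, 0.0]
contact_force: [0.1, 0.0, -2.4]
grip_width: 0.0396
finger_force: 60.0
turn 0.002  shift x -0.20 y 0.03 z 11.00 phi 81.9
[] []
```

```bash
python3 -m handwheel '[[[-0.2,0,4],0],[[0,0,4],0],[[0,0,2.5],0],[[0,0,0],0],[[0,0,0],0]]'
python3 -c "
from h import *
rel(.5285,-.003,.067,81.9)
c=cam('side','pics/s9.png')"
python3 -m handwheel '[[[0,0,0.5],0],[[0,0,0.4],0],[[0,0,0],0]]'
```

```text
t: 61.6
ee_pos: [0.5291, -0.0043, 0.0911]
orientation: [0.0, 0.755, 0.655, 0.001]
contact_force: [0.2, 0.6, -4.6]
grip_width: 0.0395
finger_force: 60.0
turn -0.000  shift x 0.12 y -0.08 z 2.41 phi 81.9
t: 62.02
ee_pos: [0.5281, -0.0044, 0.081]
orientation: [-0.0, 0.755, 0.655, -0.0]
contact_force: [0.0, 0.3, -3.2]
grip_width: 0.0396
finger_force: 60.0
```

View pics/s9.png

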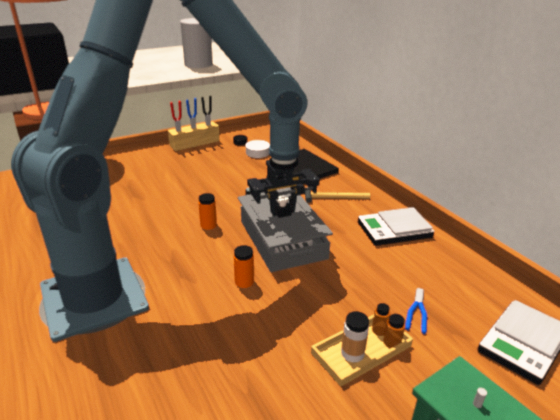

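The side picture shows the lid level over the box at (283,225) and the tin upright in the tray at (355,338). I'll lower the lid gently.

```bash
python3 -m handwheel '[[[0.1,0,0.4],0],[[0,0,0.4],0],[[0,0,0],0],[[0,0,0],0]]'
python3 -m handwheel '[[[0,0,0.3],0],[[0,0,0.2],0],[[0,0,0],0],[[0,0,0],0]]'
python3 -c "
from h import *
rel(.5285,-.003,.067,81.9)"
```

```text
t: 62.52
ee_pos: [0.5285, -0.0036, 0.0732]
orientation: [0.0, 0.756, 0.655, -0.0]
contact_force: [-1.2, 0.8, -4.2]
grip_width: 0.0398
finger_force: 60.0
t: 63.02
ee_pos: [0.5285, -0.0035, 0.0682]
orientation: [0.0, 0.755, 0.655, 0.0]
contact_force: [-0.1, 1.0, -4.5]
grip_width: 0.0393
finger_force: 60.0
turn -0.001  shift x 0.05 y -0.00 z 0.12 phi 81.9
```

```bash
python3 -m handwheel '[[[0,0,0.15],0],[[0,0,0],0],[[0,0,0],0]]'
python3 -m handwheel '[[[0,0,0.1],0],[[0,0,0],0],[[0,0,0],0]]'
```

```text
t: 63.4
ee_pos: [0.5287, -0.0035, 0.0671]
orientation: [0.0, 0.756, 0.655, 0.0]
contact_force: [-1.6, 0.6, 5.2]
grip_width: 0.0395
finger_force: 60.0
t: 63.78
ee_pos: [0.5287, -0.0035, 0.067]
orientation: [-0.0, 0.756, 0.655, 0.0]
contact_force: [-7.1, 1.0, 18.6]
grip_width: 0.0392
finger_force: 60.0
```

```bash
python3 -m handwheel '[[[0,0,-0.1],0],[[0,0,0],0]]'
python3 -m handwheel '[[[0,0,0],0],[[0,0,0],0],[[0,0,0],0],[[0,0,0],0]]' 7.5
python3 -m handwheel '[[[0,0,-3],0],[[0,0,-5],0],[[0,0,0],0],[[0,0,0],0]]'
python3 -m handwheel '[[[0,0,0],0],[[0,0,0],0],[[0,0,0],0],[[0,0,0],0],[[0,0,0],0],[[0,0,0],0]]' 0 20
python3 -m handwheel '[[[0,0,2],0],[[0,0,1.2],0],[[0,0,0],0],[[0,0,0],0]]'
python3 -c "
from h import *
rel(.5285,-.003,.097,81.9)
c=cam('side','pics/s10.png')
i=cv2.imread('pics/s10.png');cv2.imwrite('pics/s10b.png',cv2.resize(i[140:280,210:360],None,fx=4,fy=4,interpolation=cv2.INTER_CUBIC))"
```

```text
t: 64.03
ee_pos: [0.5287, -0.0035, 0.0671]
orientation: [0.0, 0.755, 0.655, 0.0]
contact_force: [-2.3, 0.2, 6.7]
grip_width: 0.0393
finger_force: 60.0
t: 64.53
ee_pos: [0.5285, -0.0035, 0.0666]
orientation: [0.0, 0.755, 0.655, -0.0]
contact_force: [-0.1, 0.4, 0.4]
grip_width: 0.0744
finger_force: 0.0
t: 65.03
ee_pos: [0.5281, -0.0032, 0.1463]
orientation: [-0.0, 0.755, 0.655, -0.0]
contact_force: [0.2, 0.8, 1.2]
grip_width: 0.0748
finger_force: 0.0
t: 65.78
ee_pos: [0.5285, -0.0035, 0.1467]
orientation: [0.0, 0.755, 0.655, 0.0]
contact_force: [0.5, 0.5, 0.1]
grip_width: 0.017
finger_force: 0.0
t: 66.28
ee_pos: [0.5288, -0.0036, 0.1151]
orientation: [0.0, 0.756, 0.655, 0.0]
contact_force: [0.6, -0.1, 0.6]
grip_width: 0.0002
finger_force: 0.0
turn -0.001  shift x 0.06 y -0.04 z 1.81 phi 81.9
```

View pics/s10b.png

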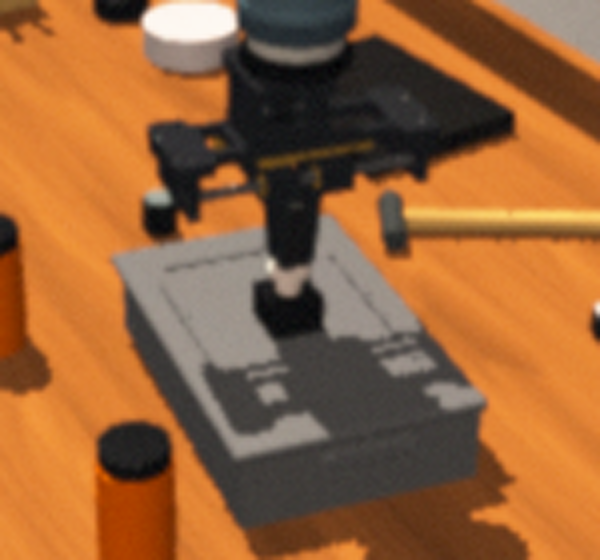

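The lid is seated with the closed fingers over the plunger at crop (290,275). Now press.

```bash
python3 -m handwheel '[[[0,0,0.5],0],[[0,0,0.5],0],[[0,0,0.4],0],[[0,0,0.2],0],[[0,0,0],0],[[0,0,0],0]]'
python3 -m handwheel '[[[0,0,0.2],0],[[0,0,0],0],[[0,0,0],0]]'
```

```text
t: 67.08
ee_pos: [0.5293, -0.0035, 0.0993]
orientation: [0.0, 0.756, 0.655, 0.001]
contact_force: [-0.5, -0.4, 9.1]
grip_width: 0.0006
finger_force: 4.2
t: 67.45
ee_pos: [0.5294, -0.0036, 0.0983]
orientation: [0.0, 0.756, 0.655, 0.001]
contact_force: [-4.2, 0.6, 21.8]
grip_width: 0.0004
finger_force: 10.7
```

At its stop (22 N at z = 0.098). Rise away and check.

```bash
python3 -m handwheel '[[[0,0,0],0],[[0,0,-1],0],[[0,0,-3],0],[[0,0,-5],0],[[0,0,-5],0],[[0,0,-5],0],[[0,0,0],0],[[0,0,0],0],[[0,0,0],0],[[0,0,0],0]]'
python3 -c "
from h import *
p=cam('wrist','pics/w11.png')
print(find('plunger_top','wrist',p,.112),find('box_lid','wrist',p,.056),find('polish_tin','wrist',p,.006))
c=cam('side');print(find('polish_tin','side',c,.006),find('loupe','side',c,0))
print([proj(c,[*bx(0,0),z]).round(1).tolist() for z in(.112,.098)], find('plunger_top','side',c,.112))"
```

```text
t: 68.7
ee_pos: [0.5278, -0.0035, 0.2856]
orientation: [-0.0, 0.756, 0.655, -0.001]
contact_force: [-0.4, -0.6, -0.6]
grip_width: 0.0
finger_force: 0.0
[(0.66, [280.0, 192.0], [0.5314, -0.0046, 0.112])] [(0.66, [278.0, 180.0], [0.5302, -0.0017, 0.056])] [(0.58, [137.0, 69.0], [0.3692, 0.1599, 0.006]), (0.5, [172.0, 273.0], [0.3499, -0.1289, 0.006])]
[(0.92, [351.0, 351.0], [0.4518, -0.4418, 0.006]), (0.73, [206.0, 223.0], [0.3622, 0.1636, 0.006]), (0.61, [242.0, 281.0], [0.3429, -0.1271, 0.006]), (0.17, [283.0, 203.0], [0.6276, 0.1585, 0.006])] [(0.51, [249.0, 196.0], [0.5556, 0.2641, 0.0])]
[[[282.1, 205.7]], [[282.0, 209.9]]] [(0.57, [284.0, 203.0], [0.5408, 0.0081, 0.112])]
```

View pics/w11.png

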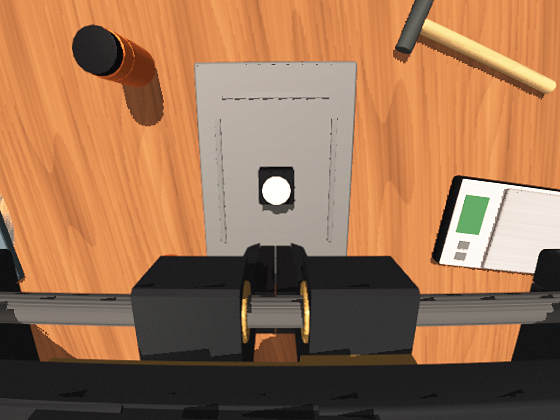

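The lid is home and its plunger is up at (276,190). The tin stands in the tray and the loupe is undisturbed, so I'm handing in.

```bash
python3 -c "
from plant import arm
print(arm.job_done())"
```

```text
the job is handed in; nothing more can be done
None
```

I handed the job in, and the hand-in returned no verdict: all six tools lie flat in the box, the lid is fully home, the plunger was pressed to its stop and sprang back, the tin stands upright in the tray, and the loupe wasn't disturbed.

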